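# Clear the angle-setting table and hold its plate at the mark

## Task

Put the cold chisel that was left on the tilting plate back in its own tool cradle: of the two wooden cradles, the one with room for its length, lying flat in both saddles. Then take the black bar at the side of the empty plate, swing the plate up until it is in line with the pointer on the quadrant, and finish while still holding it there by the bar, as it falls back if let go. Do not shift the pointer, and leave the pliers, the tape measure and the roll of masking tape where they are.

Things in the scene. Friction and masses are not known exactly. Their poses are not given: they have to be found in the camera images.
- angle_table: angle-setting table, fixed to the bench: grey base 200 x 195 x 12 mm with a dark steel plate hinged on it and an upright aluminium quarter-circle rim (the quadrant, 141 mm outer radius round the hinge, top 185 mm above the bench, at x = +94 mm). Origin: underside, near the middle. Its x axis is parallel to the hinge line, y points from the hinge to the plate's free edge, z is up
- hinge_line (a point): point on the hinge line, at (0, -85, 44) mm in the angle table's frame, with the axes of the angle table
- plate (a joint): angle of the tilting plate in rad: 0 lying level (as it starts, resting on rubber feet), growing as the free edge rises, limit 1.5; turn about the hinge line's +x axis. Nearly frictionless: it falls back to 0 if let go. The plate with its bar weighs about 0.5 kg
- plate_edge (a point): middle of the plate's free edge, 165 mm from the hinge line. Its y axis points from the hinge out along the plate, x along the hinge line. The plate is dark steel, 150 mm (x) by 155 mm (y), 8 mm thick; level, its top is 48 mm above the bench
- side_bar (a point): middle of the black round bar, 18 mm diameter, 76 mm long, fixed to the plate parallel to the hinge line, standing out at the plate's end nearest the robot. The point is on its axis, 152 mm from the hinge line, at x = -120 mm, 44 mm above the bench when level. Free all round: it can be pinched from straight above and turns in the fingers as the plate swings. x along the bar, toward the plate
- pointer (a joint): angle in rad at which the pointer stands, measured as the plate's angle is (0 level): the plate is in line with it when both values are equal. Clamped stiffly at a different angle in each run; not to be moved
- pointer_tip (a point): tip of the pointer: a thin dark steel arm pivoted on the hinge line at x = +85 mm, just in front of the quadrant, 185 mm from the hinge line to the tip (20 mm longer than the plate). Its y axis points out along the arm
- chisel: hexagonal steel cold chisel 155 mm long (along its y axis), 18 mm wide (x), 16 mm high, about 0.2 kg, tapering to one end; it starts lying on the plate. Origin: middle of its underside. To be gripped across the middle
- chisel_mid (a point): centre of the chisel, 8 mm above its underside, with the chisel's axes
- long_cradle: long wooden cradle, fixed to the bench: plywood base 60 x 192 x 15 mm (long along its y axis) with two U-shaped saddles at y = +-55 mm (14 mm thick along y; floor 22 mm above the bench, 24 mm clear width along x, 40 mm outer width, top at 38 mm) and end stops 168 mm apart, 37 mm high. Open between the saddles, for the fingers. Origin: middle of its underside
- long_cradle_seat (a point): where the chisel's centre belongs in the long cradle: 30 mm above the bench over its middle. The chisel lies along y, either way round
- short_cradle: short wooden cradle, fixed: the same with end stops only 128 mm apart, saddles at y = +-42 mm, base 60 x 152 x 15 mm; for another tool, too short for the chisel. Origin: middle of its underside. The two cradles stand side by side and may be swapped
- pliers: combination pliers with red handles, 68 x 200 x 15 mm, lying on the bench; bystander. Origin: middle of the underside
- tape_measure: yellow tape measure, 74 x 78 x 37 mm; bystander. Origin: middle of the underside
- masking_tape: roll of masking tape, 96 mm across, 25 mm high; bystander. Origin: middle of the underside
Not all that is in view belongs to the job. Of the things that look like the chisel, the larger one is meant.

How it is judged (in metres and radians):
On the way, in this order (a step that is already met when the one before it is completed fails the run):
1. the chisel lies released in the long cradle while the plate is still down (horizontal distance between chisel_mid and long_cradle_seat below 0.012 m and z of chisel_mid in the frame of long_cradle_seat between -0.006 and 0.005 m and angle between the y axis of chisel_mid and the y axis of long_cradle_seat, either way round below 0.12 rad and contact force between the fingers and chisel below 0.1 N and linear speed of chisel below 0.03 m/s and value of joint plate below 0.1 rad), for 0.2 s.
2. the plate is held by its bar in line with the pointer (angle between the y axis of plate_edge and the y axis of pointer_tip, either way round below 0.06 rad and velocity of joint plate between -0.05 and 0.05 rad/s and contact force between the fingers and angle_table above 1 N and distance between the grasp point and side_bar below 0.05 m), for 0.2 s.
At the end, for the whole second after the job is handed in: The chisel lies at rest and untouched in the long cradle (within 12 mm of its seat, 5 mm in height, 7 degrees in line); the plate stands still within 0.06 rad (3.4 degrees) of the pointer, held by the fingers at its side bar (over 1 N, TCP within 50 mm of the bar's middle) (all of step 2 and horizontal distance between chisel_mid and long_cradle_seat below 0.012 m and z of chisel_mid in the frame of long_cradle_seat between -0.006 and 0.005 m and angle between the y axis of chisel_mid and the y axis of long_cradle_seat, either way round below 0.12 rad and contact force between the fingers and chisel below 0.1 N and linear speed of chisel below 0.03 m/s); the arm keeps its last pose, push and grip.
It fails at once if the pliers is pushed away (more than 25 mm) (distance of pliers from where it was at the start of the episode above 0.025 m).
It fails at once if the tape measure is pushed away (more than 25 mm) (distance of tape_measure from where it was at the start of the episode above 0.025 m).
It fails at once if the masking tape is pushed away (more than 25 mm) (distance of masking_tape from where it was at the start of the episode above 0.025 m).
It fails at once if the pointer is shifted (its tip by more than 8 mm) (distance of pointer_tip from where it was at the start of the episode above 0.008 m).
It also fails if it takes over 51 s, if anything falls off the work surface, if the arm or the gripper's body presses on something with over 40 N, if the wrist force passes 120 N, or if a joint passes its speed limit or range.

## Robot

A 6-joint arm with a two-finger parallel gripper is mounted at the origin on a cart in front of the work surface, level with it; the furniture and walls round the work are solid. World frame = base frame: x ahead of the robot, y to its left, z up, the work surface at z = 0. Lengths are in m, angles in degrees, forces in N, time in s.
With the tool pointing down it reaches from about 0.35 to 0.875 m from the base axis. Payload 4.2 kg.
Tool frame: the origin (TCP) lies between the finger pads, 19 mm behind the fingertips; this is the grasp point; y points along the fingers, z is the direction in which the jaws open and shut, and the axes are right-handed (so a half turn about y gives the same grasp; the last joint's range is limited). The gripper opens to 87 mm and grips with 3 to 60 N. Pads are 19 mm wide; open, the fingers measure 117 mm over their backs; the gripper's body (75 mm by 190 mm) begins 51 mm behind the grasp point.
Start: joints at [85.462, 22.042, 0.453, 0, -68.411, -14.817], TCP at [0.207, 0.59, 0.241] pointing down, gripper open.
Joint ranges: [-179.83, 179.83], [-69.29, 118.12], [-61.27, 80.66], [-181.25, 117.63], [-171.15, -9.14], [-177.46, 177.46]. Speed limits (degrees/s): [159.86, 159.86, 180, 180, 180, 180].

## Interface

Orientations are given as [roll, pitch, yaw] about the fixed x, y, z axes, in that order (R = Rz(yaw) Ry(pitch) Rx(roll)).
In Python, from workcell import env gives the robot as it stands. The module is installed in compiled form; this text tells all that it offers. Calls block until the motion is done:
- env.goto(position, orientation): joint-space move of the TCP to a pose.
- env.move_straight(position, rotation=None, rate=0.15, force_limit=None): straight line of the TCP; rotation=None keeps the orientation; rate is the mean speed in m/s. With force_limit (N) it stops when the force on the tool has changed by that much, and returns True; else False.
- env.set_joints(angles): joint-space move.
- env.gripper_to(opening, grasp_force=None): opening from 0.0 (shut) to 1.0 (fully open); grasp_force is the grip in N (None keeps the last); returns when the fingers have stopped.
- env.dwell(seconds).
- env.inverse_kinematics(position, orientation): joint angles nearest the present ones, or None.
- env.read_state(): the state.
- env.grab_frame(name): name is "side" or "top" or "wrist"; returns a dict with "image" (420x560x3 uint8, blue, green, red), "fx", "fy", "cx", "cy" (pixels), "D" ([k1, k2, p1, p2, k3] as OpenCV has them; the pictures are not rectified), "position" and "orientation" of the camera in the world. Camera axes: x right, y up, looking along -z (the intrinsics and any distortion apply to the point x, -y, -z); pixel columns grow to the right and rows downward; lengths in m; the calibration is good to about 2 mm. A picture is of the moment at which its call begins. There is no depth.
A pose or a line that the arm cannot do raises env.Unreachable and nothing moves.
- env.close_job(): hands the job in, once; it reports no verdict.
Trained networks look in a picture, given as the dict that the camera call returned (one of the last four; its "shot" number tells which), for a name from the list of things; names that differ only in an ending like _2 or _b are one class to them, and where a whole thing is asked for, a point or a joint stands for the part that bears it (a point fixed in the world has none). Each returns a list of dicts, best first, with "score" (0 to 1); they miss things now and then, are a little off and sometimes report something else, mostly with a low value. They report only what shows in the picture. A call takes as long as a camera call. They do not tell look-alikes from the thing itself.
- env.search_frame(picture, thing): "xyz" ([x, y, z] in m, in world coordinates, good to about 4 mm: the middle of the surface that is visible of it).
- env.trace(picture, thing): "mask" (420x560 bool, what is visible of it).
The state is a dict: "clock": time; "joint_positions": joint angles; "qvel": joint speeds; "joint_torque": joint torques, N m; "position": TCP position; "tool_rot": TCP orientation; "force": force on the tool from outside, world axes, zero at the start; "wrist_torque": the same for the moment, N m; "opening": opening from 0.0 (shut) to 1.0 (fully open).
Only numpy, scipy, OpenCV 4.12 (cv2) and the standard library are available. Lean on these libraries where they do the work, as an engineer would, in place of code of your own. Each camera call takes 0.05 s, during which the arm holds its last target. There are 200 camera calls.

## Working session

There is one attempt and no reset: what is moved stays moved. The work goes in short steps, each a Python script; the robot and the scene stay as the last script left them, time stands still between calls to the robot, and variables do not carry over. Pictures are saved under pics/ and viewed, about 8 in all and at most 12, crops included, and the job is handed in when it is done.

```bash
mkdir -p pics; cat > h.py <<'E'
from workcell import env
import numpy as np, cv2
from scipy.spatial.transform import Rotation as R
def cam(f):
    K=np.array([[f['fx'],0,f['cx']],[0,f['fy'],f['cy']],[0,0,1]]);D=np.array(f['D'],float)
    o=np.array(f['orientation']); M=R.from_euler('xyz',o,degrees=True).as_matrix() if o.size==3 else (o if o.shape==(3,3) else R.from_quat(o).as_matrix())
    return K,D,M@np.diag([1,-1,-1]),np.array(f['position'])
def ray(f,px):
    K,D,M,p=cam(f); u=cv2.undistortPoints(np.array(px,float).reshape(-1,1,2),K,D).reshape(-1,2)
    return p,(M@np.c_[u,np.ones(len(u))].T).T
def on_plane(f,px,z):
    p,d=ray(f,px); return p+d*((z-p[2])/d[:,2])[:,None]
def proj(f,X):
    K,D,M,p=cam(f); return cv2.projectPoints(((np.array(X,float).reshape(-1,3)-p)@M),np.zeros(3),np.zeros(3),K,D)[0].reshape(-1,2)
E
python3 - <<'E'
from h import *
fs={n:env.grab_frame(n) for n in("side","top")}
for n,f in fs.items():
    cv2.imwrite(f'pics/{n}0.png',f['image']); print(n,f['position'],f['orientation'],f['D'])
    for t in["angle_table","chisel","long_cradle","short_cradle","pliers","tape_measure","masking_tape","pointer_tip","side_bar","plate_edge","pointer","plate","long_cradle_seat"]:
        try:print(t,[(np.round(d['xyz'],3),round(d['score'],2),proj(f,d['xyz'])[0].round()) for d in env.search_frame(f,t)[:3]])
        except Exception as e:print(t,repr(e)[:100])
print(env.read_state())
E
```

```text
side [ 0.27062889 -1.01748353  0.92269833] [ 51.15092336  -1.17660462 -13.57193527] [-0.1208309  0.         0.         0.         0.       ]
angle_table [(array([ 0.616, -0.067,  0.045]), 0.79, array([330., 217.]))]
chisel [(array([ 0.596, -0.028,  0.065]), 0.46, array([319., 204.]))]
long_cradle [(array([0.516, 0.349, 0.012]), 0.94, array([266., 150.])), (array([ 0.61 , -0.034,  0.049]), 0.7, array([324., 209.]))]
short_cradle [(array([0.51 , 0.233, 0.014]), 0.75, array([270., 169.]))]
pliers [(array([ 0.412, -0.176,  0.012]), 0.88, array([265., 265.])), (array([0.515, 0.35 , 0.012]), 0.66, array([265., 150.])), (array([ 0.598, -0.028,  0.06 ]), 0.48, array([320., 205.]))]
tape_measure [(array([0.662, 0.266, 0.027]), 0.68, array([314., 155.])), (array([0.513, 0.351, 0.015]), 0.22, array([265., 149.]))]
masking_tape [(array([ 0.543, -0.312,  0.02 ]), 0.9, array([329., 295.]))]
pointer_tip [(array([ 0.7  , -0.056,  0.106]), 0.65, array([359., 193.]))]
side_bar [(array([ 0.609, -0.034,  0.049]), 0.93, array([324., 209.]))]
plate_edge [(array([ 0.608, -0.032,  0.05 ]), 0.88, array([323.
[... 1464 characters left out ...]
]), 0.88, array([152., 221.]))]
{'clock': 1.4, 'joint_positions': array([ 8.54634377e+01,  2.20406171e+01,  4.52960979e-01, -2.22307124e-03,
       -6.84118436e+01, -1.48165059e+01]), 'qvel': array([ 0.03063205,  0.04450983,  0.0411507 , -0.00631301, -0.08968597,
       -0.0518065 ]), 'joint_torque': array([ 7.82236066e-05, -3.90464079e+01,  1.87615299e+01,  4.22416314e+00,
        1.53795874e-02, -1.94393340e-05]), 'position': array([0.20707835, 0.58966839, 0.24125781]), 'tool_rot': array([-8.99999551e+01, -2.12634848e-03,  1.60646114e+02]), 'force': array([-0.34199362,  0.09735018, -0.65097562]), 'wrist_torque': array([-0.06064217, -0.01881262,  0.03398065]), 'opening': 1.0003045725145379}
```

```bash
python3 - <<'E'
import cv2
a=cv2.imread('pics/top0.png')[100:310,110:450];b=cv2.imread('pics/side0.png')[110:300,210:450]
cv2.imwrite('pics/t.png',cv2.resize(a,None,fx=2.35,fy=2.35,interpolation=2));cv2.imwrite('pics/s.png',cv2.resize(b,None,fx=3,fy=3,interpolation=2))
E
```

```text
(no output)
```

View pics/t.png

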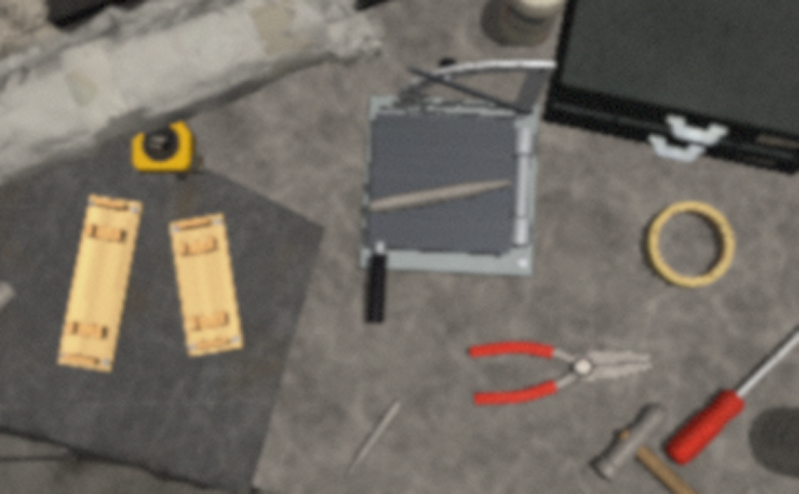

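View pics/s.png

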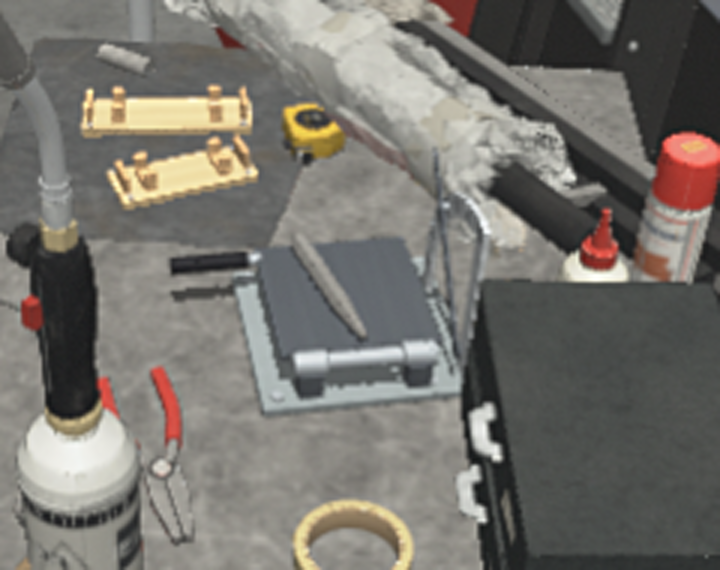

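```bash
python3 - <<'E'
from h import *
f=env.grab_frame('top')
c=lambda l:[(110+x/2.35,100+y/2.35) for x,y in l]
print('chisel',on_plane(f,c([(370,206),(512,182)]),.056).round(4).tolist())
print('long',on_plane(f,c([(92,196),(140,203),(110,371),(60,363)]),.015).round(4).tolist())
print('plate',on_plane(f,c([(372,113),(516,108),(517,247),(372,252)]),.048).round(4).tolist())
print('bar',on_plane(f,c([(377,252),(374,322)]),.053).round(4).tolist())
m=env.trace(f,'chisel')
for d in m[:2]: print(d['score'],cv2.minAreaRect(np.argwhere(d['mask'])[:,::-1].astype(np.float32)))
env.gripper_to(0.5)
env.goto([0.5,-0.03,0.40],[-90,0,90])
w=env.grab_frame('wrist'); print(w['position'],w['orientation'],env.read_state()['joint_positions'].round(),env.read_state()['clock'])
cv2.imwrite('pics/w1.png',w['image'])
for t in["chisel","pointer_tip","side_bar","plate_edge"]:
    print(t,[(np.round(d['xyz'],3),round(d['score'],2),proj(w,d['xyz'])[0].round()) for d in env.search_frame(w,t)[:3]])
E
```

```text
chisel [[0.5868, 0.052, 0.056], [0.6093, -0.1029, 0.056]]
long [[0.614, 0.369, 0.015], [0.6044, 0.3138, 0.015], [0.4158, 0.3467, 0.015], [0.4259, 0.4032, 0.015]]
plate [[0.6924, 0.0477, 0.048], [0.6939, -0.1117, 0.048], [0.5389, -0.1065, 0.048], [0.5375, 0.0512, 0.048]]
bar [[0.5368, 0.0456, 0.053], [0.4613, 0.0506, 0.053]]
0.77 ((294.8783264160156, 182.77027893066406), (8.713146209716797, 57.375247955322266), 80.53767395019531)
0.68 ((268.0, 286.5), (4.992301940917969, 36.8875617980957), 33.690067291259766)
[ 0.49977857 -0.10702128  0.54443448] [-1.65733290e+01 -3.36839586e-02 -1.79944296e+02] [ 15.   6.   1.  -0. -85. -15.] 5.025
chisel [(array([0.338, 0.054, 0.01 ]), 0.79, array([375., 208.])), (array([ 0.596, -0.019,  0.062]), 0.66, array([214., 171.]))]
pointer_tip [(array([ 0.697, -0.042,  0.123]), 0.83, array([127., 162.])), (array([0.577, 0.32 , 0.016]), 0.21, array([239., 342.]))]
side_bar [(array([ 0.617, -0.031,  0.05 ]), 0.8, array([202., 162.])), (array([ 0.595, -0.015,  0.061]), 0.46, array([216., 173.]))]
plate_edge [(array([ 0.613, -0.03 ,  0.053]), 0.94, array([204., 163.]))]
```

View pics/w1.png

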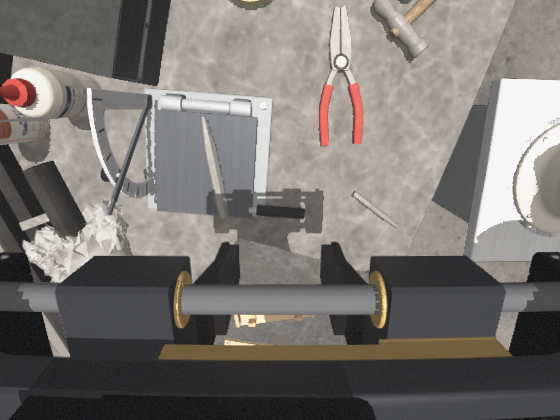

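```bash
python3 - <<'E'
import cv2
a=cv2.imread('pics/w1.png')[75:225,80:330]
cv2.imwrite('pics/w1c.png',cv2.resize(a,None,fx=3.2,fy=3.2,interpolation=2))
E
```

```text
(no output)
```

View pics/w1c.png

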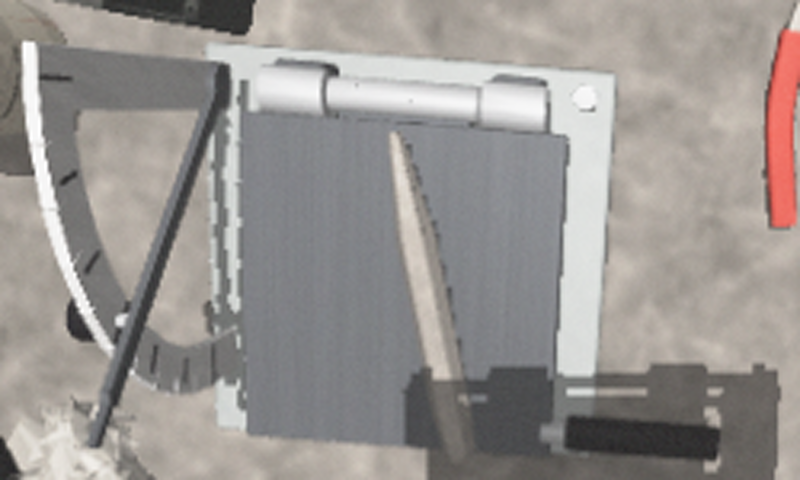

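```bash
cat > fit.py <<'E'
from h import *
from scipy.optimize import least_squares as LS
w=env.grab_frame('wrist');t=env.grab_frame('top');s=env.grab_frame('side')
W=lambda l:np.array([(80+x/3.2,75+y/3.2) for x,y in l]); T=lambda l:np.array([(110+x/2.35,100+y/2.35) for x,y in l]); S=lambda l:np.array([(210+x/3,110+y/3) for x,y in l])
P=np.array([(100,-97.5,12),(-100,-97.5,12),(75,-75,48),(-75,-75,48),(75,80,48),(-75,80,48),(-158,67,44),(-82,67,44)])/1e3
px=W([(208,45),(613,72),(246,113),(566,136),(247,435),(556,458),(717,440),(565,432)])
def tf(q,P): return R.from_euler('z',q[2]).apply(P)+[q[0],q[1],0]
r=LS(lambda q:(proj(w,tf(q,P))-px).ravel(),[.615,-.03,0],loss='soft_l1')
print(r.x,np.degrees(r.x[2]));print((proj(w,tf(r.x,P))-px).round(1).tolist())
PT=np.array([(-158,67,44),(-82,67,44),(100,-97.5,12),(-100,-97.5,12)])/1e3
print('top',(proj(t,tf(r.x,PT))-T([(375,322),(378,252),(540,100),(530,273)])).round(1).tolist())
tip=lambda a,l=.185:np.array([.085,-.085+l*np.cos(a),.044+l*np.sin(a)])
for n,f,p in(('w',w,W([(96,440)])),('t',t,T([(412,69)])),('s',s,S([(436,150)]))):
    e=lambda v:(proj(f,tf(r.x,tip(*v)))-p).ravel()
    v=LS(e,[.7,.185]).x; b=LS(lambda v:e([v[0],.185]),[.7]); print(n,v,b.x,b.fun.round(1))
for n,f,p in(('w',w,W([(393,133),(460,455)])),('t',t,T([(370,206),(512,182)]))):print(n,on_plane(f,p,.056).round(4).tolist())
E
python3 fit.py
```

```text
[ 0.61307543 -0.02700217 -0.06955423] -3.985163925631975
[[1.0, 4.6], [3.6, 4.7], [-3.0, -0.5], [-0.2, -0.9], [-0.0, 0.3], [-2.1, -0.5], [0.4, 0.0], [0.1, -0.7]]
top [[-0.4, 0.6], [-0.3, 0.8], [-4.7, 2.4], [-2.6, 2.8]]
w [0.79954583 0.18303271] [0.8080395] [-1.   0.8]
t [0.82172196 0.18028318] [0.84151549] [-0.2 -0.8]
s [0.86686185 0.1787431 ] [0.81428237] [-1.1 -1.8]
w [[0.6098, -0.0971, 0.056], [0.5866, 0.0547, 0.056]]
t [[0.5868, 0.052, 0.056], [0.6093, -0.1029, 0.056]]
```

```bash
python3 - <<'E'
from h import *
a=np.radians(8.4); ac=np.array([np.cos(a),np.sin(a),0])
p=np.array([.598,-.0232,0])-.015*ac; Y=[-90,0,98.4]
env.gripper_to(0.72)
env.goto(list(p+[0,0,.16]),Y)
print(env.move_straight(list(p+[0,0,.0695]),rate=.08,force_limit=8),env.read_state()['position'])
env.gripper_to(0.0,25); print(env.read_state()['opening'],env.read_state()['force'])
env.move_straight(list(p+[0,0,.25]),rate=.12)
env.goto([.40,.378,.30],[-90,0,169.9])
s=env.read_state(); print(s['opening'],s['force'],s['clock'],s['joint_positions'].round())
w=env.grab_frame('wrist');cv2.imwrite('pics/w2.png',w['image'])
f=env.grab_frame('side');cv2.imwrite('pics/s2.png',f['image'])
for t in['long_cradle','chisel']: print([(d['xyz'],d['score']) for d in env.search_frame(w,t)])
E
```

```text
False [ 0.58362869 -0.02533481  0.07010364]
0.19537772383577606 [1.33847912 0.05924497 2.20193331]
0.1969660184756347 [-0.01415118 -0.17629595 -2.92191461] 12.45 [ 60.  13.  -4.   0. -73.  20.]
[([0.5251, 0.3625, 0.0168], 0.96)]
[([0.3397, 0.0572, 0.0092], 0.67), ([0.4228, 0.3754, 0.2925], 0.61)]
```

View pics/w2.png

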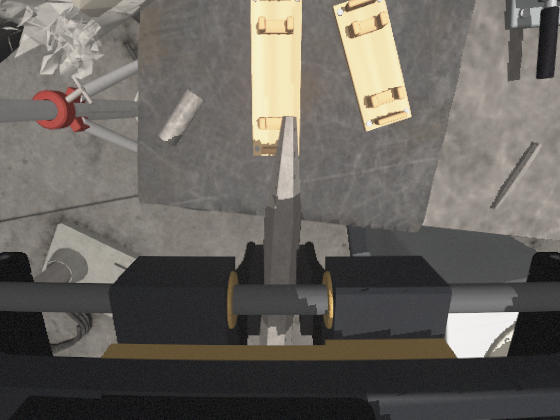

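```bash
python3 - <<'E'
from h import *
w=env.grab_frame('wrist'); s=env.read_state(); p=s['position']; print(p,s['tool_rot'])
tip=on_plane(w,[(290,117)],p[2]-.0141)[0]; y=np.radians(169.9); ax=-np.array([np.cos(y),np.sin(y),0])
ac=np.array([-ax[1],ax[0],0])
print('tip along/across',(tip-p)@ax,(tip-p)@ac)
L=env.trace(w,'long_cradle')[0]; m=L['mask']; print(L['score'])
ys,xs=np.nonzero(m); 
for v in range(ys.min(),ys.max(),15):
    r=xs[ys==v]; print(v,r.min(),r.max(),end='; ')
a=w['image'][0:170,220:330]; b=cv2.resize(a,None,fx=3.5,fy=3.5,interpolation=2); cv2.imwrite('pics/c2.png',b)
E
```

```text
[0.40052993 0.37744193 0.29990611] [-8.99910062e+01 -1.86477517e-03  1.69819252e+02]
tip along/across 0.07419416036493155 -0.004382692803077275
0.79
0 251 301; 15 251 301; 30 252 301; 45 252 300; 60 252 300; 75 251 300; 90 253 299; 105 252 298; 120 252 298; 135 252 299; 150 254 275;
```

View pics/c2.png

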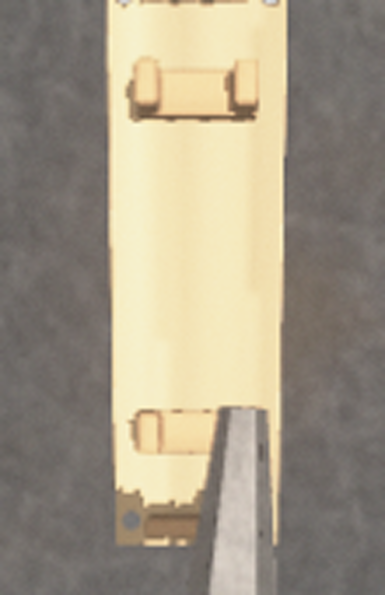

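```bash
python3 - <<'E'
from h import *
w=env.grab_frame('wrist'); p=env.read_state()['position']
A=on_plane(w,[(276.2,10),(276.2,150)],.015); d=A[0]-A[1]; print(A.tolist(),'axis ang',np.degrees(np.arctan2(d[1],d[0])))
B=on_plane(w,[(275.9,23.4),(275.9,123.1)],.037); print(B.round(4).tolist(),np.linalg.norm(B[0]-B[1]),B.mean(0))
e=on_plane(w,[(276.2,155.7)],.008); print('end',e, 'center est',e[0]+.096*d/np.linalg.norm(d))
for c in env.trace(w,'chisel'):
    m=c['mask']; ys,xs=np.nonzero(m); print(c['score'],ys.min(),ys.max())
    if ys.max()<130: continue
    C=[]
    for v in range(ys.min()+2,ys.max(),8):
        r=xs[ys==v]
        if len(r): C.append(((r.min()+r.max())/2,v)); print(v,r.min(),r.max(),end='; ')
    Q=on_plane(w,C,p[2]-.0141); k=[i for i,c in enumerate(C) if c[1]<235]
    g=Q[k[-1]]-Q[k[0]]; print('chisel ang',np.degrees(np.arctan2(-g[1],-g[0]))); print(((Q[k]-p)[:,:2]@np.array([[np.sin(np.radians(10.18))],[np.cos(np.radians(10.18))]])).ravel().round(4))
E
```

```text
[[0.5884177553313361, 0.3486409750123924, 0.015000000000000013], [0.42757253802799616, 0.3779416718403176, 0.015000000000000013]] axis ang -10.324193656712549
[[0.5693, 0.3522, 0.037], [0.4618, 0.3718, 0.037]] 0.10927097951762382 [0.51551942 0.36203857 0.037     ]
end [[0.41941286 0.37950331 0.008     ]] center est [0.51385857 0.36229842 0.008     ]
0.89 116 344
118 282 296; 126 280 296; 134 279 296; 142 278 296; 150 276 297; 158 275 297; 166 273 298; 174 272 298; 182 271 298; 190 270 299; 198 268 300; 206 266 300; 214 265 301; 222 264 300; 230 264 299; 238 264 299; 246 264 298; 254 264 295; 262 264 295; 270 264 295; 278 264 295; 318 261 293; 326 260 292; 334 260 291; 342 260 290; chisel ang -13.688370577753684
[-0.0038 -0.0033 -0.0031 -0.0029 -0.0027 -0.0025 -0.0023 -0.002  -0.0018
 -0.0018 -0.0016 -0.0011 -0.0011 -0.0006 -0.0004]
0.88 143 208
145 533 541; 153 527 536; 161 522 532; 169 517 526; 177 510 520; 185 506 515; 193 501 509; 201 497 504; chisel ang -35.53250416898167
[-0.1255 -0.1235 -0.1219 -0.1199 -0.1173 -0.1157 -0.1136 -0.112 ]
```

```bash
python3 - <<'E'
from h import *
P=np.array([.518,.3605]);Y=[-90,0,173.2]
env.goto([*P,.12],Y)
w=env.grab_frame('wrist');cv2.imwrite('pics/w3.png',w['image'])
print(env.move_straight([*P,.0445],rate=.06,force_limit=7)); s=env.read_state(); print(s['position'],s['force'],s['clock'])
f=env.grab_frame('top')
b=env.grab_frame('wrist')
cv2.imwrite('pics/c3.png',np.hstack([cv2.resize(w['image'],None,fx=.7,fy=.7),cv2.resize(b['image'],None,fx=.7,fy=.7)]))
E
```

```text
False
[0.51827406 0.36078431 0.04502457] [-0.22432818 -0.09231968 -1.58477005] 15.175
```

View pics/c3.png

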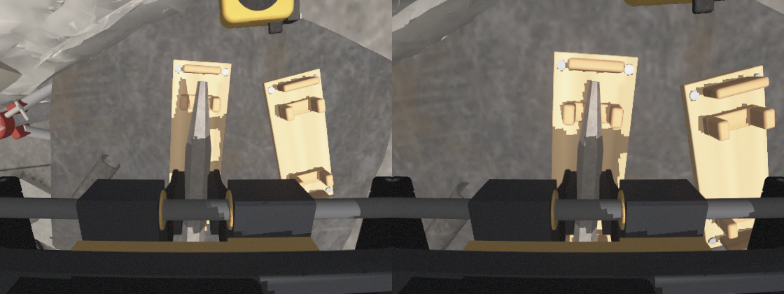

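```bash
cat >> h.py <<'E'
Q=np.array([.6131,-.027,-.0696])
def tf(q,P): return R.from_euler('z',q[2]).apply(P)+[q[0],q[1],0]
def bar(a,x=-.125): return tf(Q,np.array([x,-.085+.152*np.cos(a),.044+.152*np.sin(a)]))
YB=[-90,0,176.0]
E
python3 - <<'E'
from h import *
s=env.read_state();p=s['position']
env.gripper_to(0.45); 
env.move_straight([p[0],p[1],.16],rate=.12)
env.dwell(.3)
t=env.grab_frame('top'); 
b=bar(0); env.goto([b[0]-.04,b[1],.25],YB)
print(env.read_state()['clock'])
t=env.grab_frame('top'); w=env.grab_frame('wrist'); cv2.imwrite('pics/w4.png',w['image'])
for d in env.trace(t,'chisel'):
    r=cv2.minAreaRect(np.argwhere(d['mask'])[:,::-1].astype(np.float32)); c=on_plane(t,cv2.boxPoints(r),.03); print(d['score'],c.mean(0).round(4),r)
im=w['image'].copy()
for x in(-.158,-.082):
    print('bar end pred',proj(w,bar(0,x)))
for x,y,z in[(75,-75,48),(-75,-75,48),(75,80,48),(-75,80,48),(-100,97.5,12)]: print(proj(w,tf(Q,np.array([x,y,z])/1e3)).round(1),end=' ')
tip=lambda a,l=.185:np.array([.085,-.085+l*np.cos(a),.044+l*np.sin(a)])
print('tip pred',proj(w,tf(Q,tip(.815))),proj(w,tf(Q,tip(0,0))))
A=cv2.resize(w['image'],None,fx=.8,fy=.8,interpolation=2)
B=cv2.resize(t['image'][185:265,120:230],None,fx=3.2,fy=3.2,interpolation=2); B=cv2.copyMakeBorder(B,0,336-B.shape[0],0,0,0)
cv2.imwrite('pics/c4.png',np.hstack([A,B]))
E
```

```text
18.7083
0.81 [0.5157 0.3603 0.03  ] ((150.1829376220703, 219.64634704589844), (8.031949043273926, 58.458621978759766), 12.094757080078125)
0.47 [0.34   0.0538 0.03  ] ((269.23077392578125, 285.1538391113281), (3.8829009532928467, 34.39141082763672), 33.690067291259766)
bar end pred [[278.59888939 177.63085021]]
bar end pred [[278.58299321 104.1493692 ]]
[[434.7 -71.9]] [[419.5  97.9]] [[264.1 -75.5]] [[265.6  96.8]] [[251.5 121.2]] tip pred [[ 325.12908445 -219.25913252]] [[444.32586838 -81.31141261]]
```

View pics/c4.png

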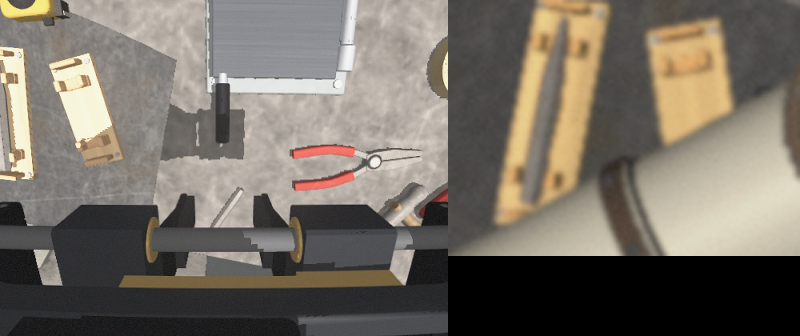

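```bash
python3 - <<'E'
from h import *
b=bar(0); env.goto([b[0],b[1],.13],YB)
print(env.move_straight(list(b),rate=.1,force_limit=8))
env.gripper_to(0.0,30); print(env.read_state()['opening'],env.read_state()['force'])
for a in np.linspace(0,.78,7)[1:]: env.move_straight(list(bar(a)),rate=.1,force_limit=40)
s=env.read_state(); print(s['position'],bar(.78),s['force'],s['opening'],s['clock'])
F={n:env.grab_frame(n) for n in('side','top','wrist')}
for n,f in F.items(): cv2.imwrite(f'pics/{n}5.png',f['image'])
A=cv2.resize(F['side']['image'][130:250,280:400],None,fx=3.3,fy=3.3,interpolation=2)
B=cv2.resize(F['top']['image'][110:230,250:370],None,fx=3.3,fy=3.3,interpolation=2)
cv2.imwrite('pics/c5.png',np.hstack([A,B]))
E
```

```text
False
0.194996075094313 [-0.14208807 -0.38159261  2.1013555 ]
[0.49024278 0.00857703 0.15283519] [0.49000624 0.00469601 0.15089847] [-9.52530736 21.30053603 13.24963572] 0.1996199221725047 23.075
```

View pics/c5.png

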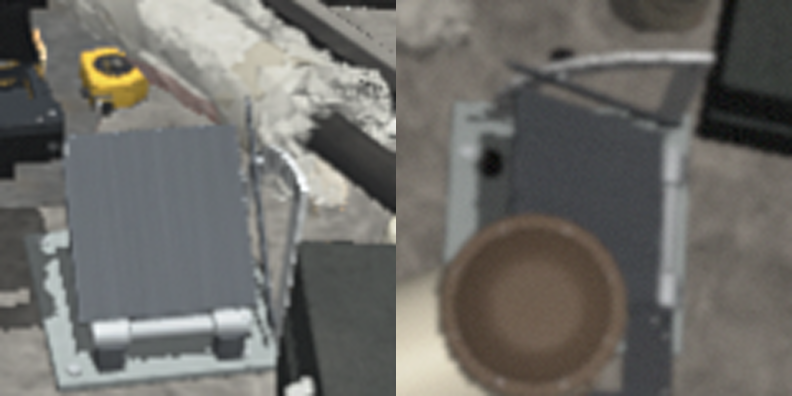

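View pics/wrist5.png

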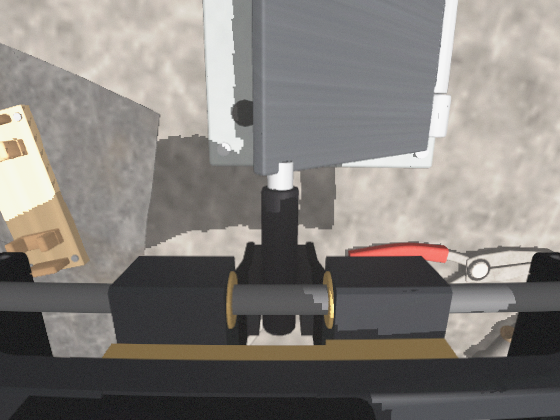

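```bash
python3 - <<'E'
from h import *
from scipy.optimize import least_squares as LS
F={n:env.grab_frame(n) for n in('side','top','wrist')}
def pt(a,x,l,h=0): return np.array([x,-.085+l*np.cos(a)-h*np.sin(a),.044+l*np.sin(a)+h*np.cos(a)])
S=lambda x,y:np.array([280+x/3.3,130+y/3.3]); T=lambda x,y:np.array([250+(x-396)/3.3,110+y/3.3])
# joint fit: table pose (x,y,yaw free w/ prior), plate angle, pointer angle
obs=[('side','p',(.075,.165,.004),S(237,126)),('side','p',(-.075,.165,.004),S(67,140)),('side','q',(.085,.185,0),S(247,98)),
('top','p',(.075,.165,.004),T(513,90)),('top','q',(.085,.185,0),T(507,64)),('side','n',(.1,-.0975,.012),S(277,364)),('side','n',(-.1,-.0975,.012),S(60,388)),('side','p',(.075,.01,.004),S(252,308)),('side','p',(-.075,.01,.004),S(78,320))]
def res(v):
    q=Q+[v[0],v[1],v[2]]; o=[]
    for n,k,g,px in obs:
        X=pt(v[3],*g) if k=='p' else pt(v[4],*g) if k=='q' else np.array(g)
        o.append(proj(F[n],tf(q,X))[0]-px)
    return np.r_[np.ravel(o),v[:3]/[.004,.004,.02]]
r=LS(res,[0,0,0,.78,.82],loss='soft_l1'); print(r.x.round(4)); print(res(r.x)[:-3].reshape(-1,2).round(1).tolist())
s=env.read_state();h=tf(Q+r.x[:3],np.array([-.125,-.085,.044])); d=s['position']-h; print('TCP angle',np.arctan2(d[2],d[1]),np.hypot(d[2],d[1]),s['force'])
E
```

```text
[ 4.000e-04 -4.900e-03 -1.190e-02  6.676e-01  7.734e-01]
[[-1.2, 0.1], [-3.1, -0.1], [-0.3, 0.2], [0.2, -0.8], [0.1, -0.3], [3.3, -2.3], [-3.2, -2.5], [1.9, -0.0], [-0.0, 1.4]]
TCP angle 0.7558732878519421 0.15831604430719898 [-9.90524704 21.48779356 13.18091174]
```

```bash
python3 - <<'E'
from h import *
for a in(.745,.78,.81):
    print(env.move_straight(list(bar(a)+[0,0,.0058]),rate=.05)); s=env.read_state(); print(a,s['position'],bar(a)+[0,0,.0058],s['force'],s['wrist_torque'].round(2))
print(s['clock'])
F={n:env.grab_frame(n) for n in('side','top','wrist')}
for n,f in F.items(): cv2.imwrite(f'pics/{n}6.png',f['image'])
A=cv2.resize(F['side']['image'][150:250,290:380],None,fx=4.4,fy=4.4,interpolation=2)
B=cv2.resize(F['top']['image'][115:195,270:350],None,fx=5,fy=5,interpolation=2);B=cv2.copyMakeBorder(B,0,40,0,0,0)
cv2.imwrite('pics/c6.png',np.hstack([A,B])); print(A.shape)
E
```

```text
False
0.745 [0.49014144 0.00912848 0.15271131] [0.49026178 0.00836161 0.15285172] [-2.26609823  5.75713185  2.05915801] [ 2.15  0.63 -0.03]
False
0.78 [0.4898774  0.00548369 0.15678188] [0.49000624 0.00469601 0.15669847] [-2.51285794  7.99438887  3.1945724 ] [ 2.57  0.78 -0.06]
False
0.81 [0.48963679 0.00241819 0.16005676] [0.48977987 0.00144879 0.15989165] [-3.12436646  8.73719481  2.91151417] [ 2.85  0.9  -0.06]
24.1333
(440, 396, 3)
```

View pics/c6.png

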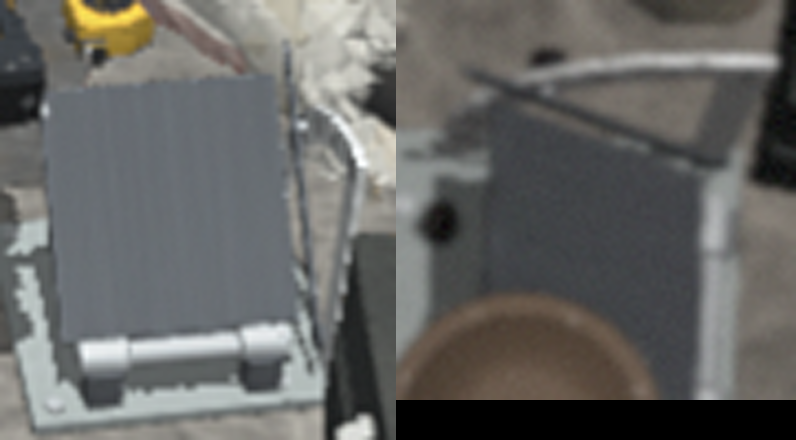

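```bash
python3 - <<'E'
from h import *
from scipy.optimize import brentq
t=env.grab_frame('top');s=env.grab_frame('side')
def pt(a,x,l,h=0): return tf(Q,np.array([x,-.085+l*np.cos(a)-h*np.sin(a),.044+l*np.sin(a)+h*np.cos(a)]))
T=lambda x,y:np.array([270+(x-396)/5,115+y/5]); S=lambda x,y:np.array([290+x/4.4,150+y/4.4])
def sol(f,g,px,ax):
    h=lambda a:proj(f,pt(a,*g))[0][ax]-px[ax]
    try:return round(brentq(h,.3,1.2),4),(proj(f,pt(brentq(h,.3,1.2),*g))[0]-px).round(1)
    except Exception as e:return [round(h(a),1) for a in(.3,.8,1.2)]
print('plate top h-4',sol(t,(.075,.165,-.004),T(488,100),0),'h+4',sol(t,(.075,.165,.004),T(488,100),0))
print('near free edge x=0',sol(t,(0,.165,-.004),T(487,240),0))
print('pointer top',sol(t,(.085,.185,0),T(465,66),0))
print('pivot pred',(proj(t,pt(0,.085,0))[0]-[270,115])*5+[396,0],'hinge-side plate edge pred',(proj(t,pt(.8,0,.01,.004))[0]-[270,115])*5+[396,0])
for a in(.75,.8,.85):
  print(a,'side corner',((proj(s,pt(a,.075,.165,.004))[0]-[290,150])*4.4).round(),((proj(s,pt(a,.085,.185))[0]-[290,150])*4.4).round(),'top tip',((proj(t,pt(a,.085,.185))[0]-[270,115])*5+[396,0]).round(),'corner-',((proj(t,pt(a,.075,.165,-.004))[0]-[270,115])*5+[396,0]).round())
E
```

```text
plate top h-4 (0.8239, array([-0. ,  0.5])) h+4 (0.7754, array([-0. ,  0.5]))
near free edge x=0 (0.8455, array([-0. ,  3.9]))
pointer top (0.8195, array([-0. ,  0.7]))
pivot pred [704.63007938 160.14335549] hinge-side plate edge pred [694.42601837 316.20151835]
0.75 side corner [268.  71.] [278.  40.] top tip [445.  75.] corner- [470. 107.]
0.8 side corner [271.  69.] [281.  37.] top tip [459.  71.] corner- [482. 104.]
0.85 side corner [275.  67.] [285.  35.] top tip [474.  67.] corner- [495. 101.]
```

```bash
python3 - <<'E'
from h import *
f=env.grab_frame('side'); 
print([(d['xyz'],d['score']) for d in env.search_frame(f,'chisel')[:2]])
cv2.imwrite('pics/c7.png',cv2.resize(f['image'][125:260,225:375],None,fx=4.2,fy=4.2,interpolation=2))
s=env.read_state();print(s['qvel'].round(2),s['force'],s['clock'])
E
```

```text
[([0.48, 0.3591, 0.0376], 0.46), ([0.6066, -0.0725, 0.0803], 0.35)]
[ 0.08 -0.03 -0.09  0.05  0.04 -0.  ] [-3.38454144  9.53082915  2.90120998] 24.4833
```

View pics/c7.png

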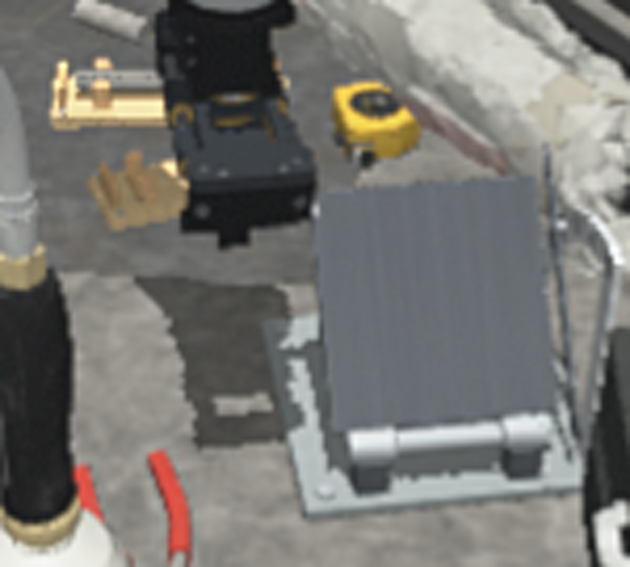

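```bash
python3 - <<'E'
from h import *
env.dwell(.6); s=env.read_state(); print(s['position'],s['force'],s['opening'],s['clock']); env.close_job()
E
```

```text
[0.48963121 0.00250147 0.15998551] [-3.20188596  8.53044903  3.48854959] 0.19594732225961456 25.0833
the job is handed in; nothing more can be done
```

I put the chisel in the long cradle, swung the plate up by its side bar to the pointer, and handed in at 25.1 s still holding it. No verdict was reported.

- **Chisel:** after release, the top camera put its centre at (0.516, 0.360) m. My estimate of the seat was (0.515, 0.361) m. The side camera put its top at about 38 mm, which fits lying flat in the saddles. That last side view showed only part of the chisel, because the gripper hid the rest.
- **Plate and pointer:** the top camera gave 0.824 rad for the plate and 0.820 rad for the pointer. The other readings disagreed a little: the arm position put the plate at about 0.80 rad, and earlier pointer readings ran from 0.80 to 0.87 rad. Most pairings fall within the 0.06 rad allowed; the highest pointer reading against the arm's figure would not. The side view at the end also showed the two in line.
- **First swing:** it fell about 0.1 rad short and pushed sideways with roughly 25 N, which I read as the bar sitting about 6 mm lower in the fingers than planned. After I corrected for that, the force dropped to about 9 N and held steady with the grip on.
- **Bystanders and pointer:** nothing was seen to move, but I did not re-measure the pliers, the tape measure, the masking tape or the pointer at the end.

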